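# Spin the banding wheel and brake it with the lip at the needle

### The arm

A 6-joint arm with a two-finger parallel gripper is mounted at the origin on the work surface. World frame = base frame: x ahead of the robot, y to its left, z up, the work surface at z = 0. Lengths are in mm, angles in rad, forces in N, time in s.
With the tool pointing down it reaches from about 350 to 875 mm from the base axis. Payload 4.2 kg.
Tool frame: the origin (TCP) lies midway between the tips of the shut fingers; the grasp point (between the pads) lies 19 mm behind it; z points along the fingers, y is the direction in which the jaws open and shut (so a half turn about z gives the same grasp; the last joint's range is limited). The gripper opens to 85 mm and grips with 20 to 120 N. Pads are 22 mm wide; open, the fingers measure 114 mm over their backs; the gripper's body (76 mm by 85 mm) begins 54 mm behind the grasp point. The pads swing forward as they close: fully open they stand 13 mm farther back than shut.
Start: joints at [1.415, 0.385, 0.008, 0, -1.194, -0.259], TCP at [251.846, 571.99, 197.312] pointing down, gripper open.
Joint ranges: [-3.14, 3.14], [-1.21, 2.06], [-1.07, 1.41], [-3.16, 2.05], [-2.99, -0.16], [-3.1, 3.1]. Speed limits (rad/s): [2.79, 2.79, 3.14, 3.14, 3.14, 3.14].

### API

Orientations are given as a unit quaternion [x, y, z, w].
In Python, from bench import readout, optics, workorder, nets gives the robot as it stands. The module is installed in compiled form; this text tells all that it offers.
- The arm moves only by the tool move_arm, never from a script. Its argument "steps" is a list of rows, each a list of 7 numbers: the opening, from -1 (shut) to 1 (fully open), so that 0 is half open, then the shift along the world's x, y, z in mm, then the turn, a rotation vector about the world's x, y, z in rad. In form: [[gripper, tx, ty, tz, wx, wy, wz], ...]. A call has 1 to 5 rows; each row is the pose to reach, as a shift and turn from the pose commanded when the call began; what a row does not reach only later rows make up. A row lasts 1/12 s, in which the tool goes at most 41.7 mm and 7.16 degrees, less where a joint would pass 70% of its speed; a pose out of reach is approached as far as the arm can. A call with a gripper value outside its range is refused whole. The fingers move at their own pace and stop on an object; the grip force is fixed at half the most. Time passes only in rows, so rows that repeat a pose let the fingers close. It gives the time, the measured TCP pose, the force and the opening at its end, in the units of the state.
- readout.read_state(): the state, without advancing time (a new reading comes with each control period).
- optics.get_image(name): name is "side" or "top"; returns a dict with "frame" (480x640x3 uint8, blue, green, red), "fx", "fy", "cx", "cy" (pixels), "rvec" (rotation vector, rad) and "tvec" (3), from world to camera coordinates, as OpenCV has them. Camera axes: x right, y down, z forward; pixel columns grow to the right and rows downward; lengths in mm; the calibration is good to about 2 mm. A picture is of the moment at which its call begins. There is no depth.
- workorder.job_done(): hands the job in, once; it reports no verdict.
Trained networks look in a picture, given as the dict that the camera call returned (one of the last four; its "shot" number tells which), for a name from the list of things; names that differ only in an ending like _2 or _b are one class to them, and where a whole thing is asked for, a point or a joint stands for the part that bears it (a point fixed in the world has none). Each returns a list of dicts, best first, with "conf" (0 to 1); they miss things now and then, are a little off and sometimes report something else, mostly with a low value. They report only what shows in the picture. A call takes as long as a camera call. They do not tell look-alikes from the thing itself.
- nets.silhouettes(name, picture): "region" (480x640 bool, what is visible of it) and "extent" ([left, top, right, bottom] in pixels, round what is visible of it).
- nets.tip_of(name, picture): "uv" ([column, row] in pixels: a listed point, or the origin of a listed thing).
The state is a dict: "clock": time; "joints": joint angles; "joint_vel": joint speeds; "joint_efforts": joint torques, N m; "position": TCP position; "ee_rot": TCP orientation; "contact_force": force on the tool from outside, world axes, zero at the start; "wrist_torque": the same for the moment, N m; "gripper_width": finger opening in mm.
Only numpy, scipy, OpenCV 4.12 (cv2) and the standard library are available. Lean on these libraries where they do the work, as an engineer would, in place of code of your own. Each camera call takes 0.05 s, during which the arm holds its last target.

### The job

Check the cast bowl on the banding wheel for true: with a fingertip on the bare rim of the wheel head, flick it anticlockwise (seen from above) and let it run untouched for at least five seconds at ten turns a minute or more. Then, as it turns, brake it with a light fingertip on the rim so that it comes to rest with the gauge's needle pointing at the bowl's pouring lip, and take the finger away; catch it on the run, and if the lip goes by, let it come round again rather than stopping the wheel elsewhere and turning it there. Do not touch the soft bowl, and do not shift or lift the gauge or the things on the bench.

Things in the scene. Friction and masses are not known exactly. Their poses are not given: they have to be found in the camera images.
- head (a joint): turning angle (rad) of the wheel's head; grows anticlockwise seen from above, without limit. The lip is at the needle at every multiple of 6.283 (0, 6.28, 12.57...); starts between 0.6 and 3.5. Head and bowl weigh about 2.6 kg, inertia about 0.025 kg m2; very free: left alone it loses about 0.1 rad/s each second. A fingertip at 5 N stops it in a small fraction of a second.
- head_center (a point): on the wheel's axis, level with the flat top face of the head: a metal disc with a thin rubber non-slip mat on it, diameter 280 mm, 14 mm thick, top 125 mm above the bench. The bowl stands in its middle; the ring of bare rim from radius 60 mm (75 mm under the lip) to 140 mm may be touched from above, save under the needle; so may its outer edge. Fingertips hold well on it.
- wheel: the banding wheel; origin on its axis at bench level. Its foot (156 mm across) and column (44 mm thick) are fixed; the head turns on top. The x axis points to the gauge.
- casting: the unfired white clay bowl stuck in the middle of the head, turning with it; origin at the centre of its underside, x axis to its lip. 110 mm across the rim, 45 mm high; the pouring lip is the only part that juts out: a spout 30 mm wide at its root, 16 mm at its tip.
- lip_tip (a point): tip of the bowl's pouring lip, 41 mm above the head's top, 73 mm from the wheel's axis; it turns with the head.
- needle_tip (a point): tip of the gauge's thin steel needle (5 mm thick), level with the lip. x axis: away from the wheel, back along the needle to the gauge's post 107 mm off; y axis: across the needle. The needle points at the wheel's axis; its tip stands 78 to 88 mm from it and clears the passing lip by 5 to 15 mm.
- gauge: the scribing gauge, a loose 1.5 kg stand beside the head, on the side away from the robot (up to 0.9 rad to left or right); origin under its round foot, 72 mm across; post 12 mm thick, 229 mm high.
- cup_a: cast clay cup, 74 mm across, 75 mm high, beside the wheel; origin under its centre, as for all below.
- mould: small two-part plaster mould with a strap, 85 x 75 x 67 mm, beside the wheel.
- knife: small wooden-handled spatula, 170 mm, lying flat by the wheel on the robot's side.
- mallet: rubber mallet lying down, head 64 mm across, handle 265 mm.
- slip_jar: closed plastic jar, 72 mm across, 100 mm high.
- cup_b: another cast cup, 74 mm across, 75 mm high, to the robot's right.
- rib: flat wooden rib, 90 mm, 8 mm thick, to the robot's left.
- dish: small cast clay dish, 130 mm across, 35 mm high.
Not all that is in view belongs to the job. There is more than one size of the gauge; the one meant has the size given above.

How it is judged:
By the outcome, as a careful person would: the job done as asked, in the order asked, and still so for the second after the job is handed in, with the robot touching nothing.
It also fails if it takes over 58 s, if anything falls off the work surface, if the arm or the gripper's body presses on something with over 40 N, if the wrist force passes 120 N, or if a joint passes its speed limit or range.

## Working session

There is one attempt and no reset: what is moved stays moved. The work goes in short steps, Python scripts to look and compute and a tool call to move; the robot and the scene stay as the last step left them, time stands still between calls to the robot, and variables do not carry over. Pictures are saved under pics/ and viewed, and the job is handed in when it is done.

Besides the shell and the picture viewer there is one more tool, called after ">>>" by a JSON object that holds its "api" and its "payload", one argument or row to a line. move_arm: Moves the arm, as the interface text tells. Its arguments: {"type":"object","properties":{"steps":{"type":"array","items":{"type":"array","items":{"type":"number"}}}},"required":["steps"]}

```bash
mkdir -p pics
cat > h.py <<'E'
import numpy as np,cv2
from bench import readout,optics,workorder,nets
def cam(p):
    R=cv2.Rodrigues(np.array(p["rvec"],float))[0];t=np.array(p["tvec"],float).ravel();return R,t
def ray(p,uv,z):
    R,t=cam(p);d=R.T@np.array([(uv[0]-p["cx"])/p["fx"],(uv[1]-p["cy"])/p["fy"],1.]);c=-R.T@t
    return c+d*(z-c[2])/d[2]
def proj(p,X):
    R,t=cam(p);q=R@np.array(X,float)+t;return np.array([p["fx"]*q[0]/q[2]+p["cx"],p["fy"]*q[1]/q[2]+p["cy"]])
def st():
    s=readout.read_state();print({k:np.round(s[k],3).tolist() for k in("clock","joints","position","ee_rot","contact_force","gripper_width")})
    return s
E
python3 - <<'E'
from h import *
st()
for n in("top","side"):
    p=optics.get_image(n);cv2.imwrite(f"pics/{n}0.png",p["frame"])
    R,t=cam(p);print(n,(-R.T@t).round())
    for k,z in(("head_center",125),("lip_tip",166),("needle_tip",166),("wheel",0),("gauge",0),("casting",125),("cup_a",0),("mould",0),("knife",0),("mallet",0),("slip_jar",0),("rib",0),("dish",0)):
        for r in nets.tip_of(k,p)[:3]: print(k,np.round(r["uv"]),round(r["conf"],2),ray(p,r["uv"],z).round(1))
st()
E
```

```text
{'clock': 0.0, 'joints': [1.415, 0.386, 0.007, -0.001, -1.194, -0.259], 'position': [251.589, 571.393, 196.207], 'ee_rot': [0.979, -0.206, -0.0, 0.001], 'contact_force': [-0.075, 0.59, -0.438], 'gripper_width': 85.214}
top [ 306.   19. 1296.]
head_center [322. 209.] 0.56 [598.2  24.3 125. ]
lip_tip [305. 184.] 0.61 [653.7  65.6 166. ]
needle_tip [221. 210.] 0.81 [592.4 280.5 166. ]
needle_tip [531. 283.] 0.6 [ 388.3 -484.6  166. ]
needle_tip [322. 173.] 0.59 [683.8  22.3 166. ]
wheel [326. 220.] 0.58 [595.3  12.6   0. ]
gauge [329. 156.] 0.94 [789.4   1.1   0. ]
gauge [431. 163.] 0.79 [ 762.1 -301.     0. ]
gauge [208. 241.] 0.79 [540.9 355.4   0. ]
casting [321. 207.] 0.91 [602.3  26.9 125. ]
casting [196. 326.] 0.71 [303.  349.7 125. ]
cup_a [532. 284.] 0.87 [ 398.8 -560.9    0. ]
cup_a [255. 194.] 0.68 [678.3 220.8   0. ]
cup_a [194. 322.] 0.45 [311.5 388.3   0. ]
mould [397. 205.] 0.96 [ 636.3 -193.3    0. ]
knife [330. 285.] 0.74 [407.    7.7   0. ]
mallet [140. 260.] 0.59 [491.  551.6   0. ]
slip_jar [177. 198.] 0.87 [672.2 450.2   0. ]
rib [198. 320.] 0.56 [317.7 379.8   0. ]

[... 385 characters left out ...]
gauge [414. 303.] 0.78 [ 753.6 -292.8    0. ]
gauge [288. 217.] 0.6 [530.9 326.    0. ]
casting [331. 227.] 0.97 [594.9  26.8 125. ]
cup_a [339. 399.] 0.82 [ 391.1 -545.9    0. ]
mould [368. 292.] 0.63 [ 637.1 -192.9    0. ]
knife [283. 274.] 0.68 [408.1  -8.4   0. ]
knife [330. 259.] 0.54 [588.   12.2   0. ]
mallet [261. 191.] 0.88 [487.3 552.7   0. ]
slip_jar [331. 225.] 0.49 [668.6 208.6   0. ]
rib [228. 220.] 0.54 [305.8 385.8   0. ]
dish [393. 370.] 0.82 [ 565.9 -508.2    0. ]
{'clock': 1.4, 'joints': [1.415, 0.385, 0.008, 0.0, -1.194, -0.259], 'position': [251.862, 571.982, 197.306], 'ee_rot': [0.979, -0.206, 0.0, 0.0], 'contact_force': [-0.409, 0.812, -0.059], 'gripper_width': 85.764}
```

View pics/top0.png

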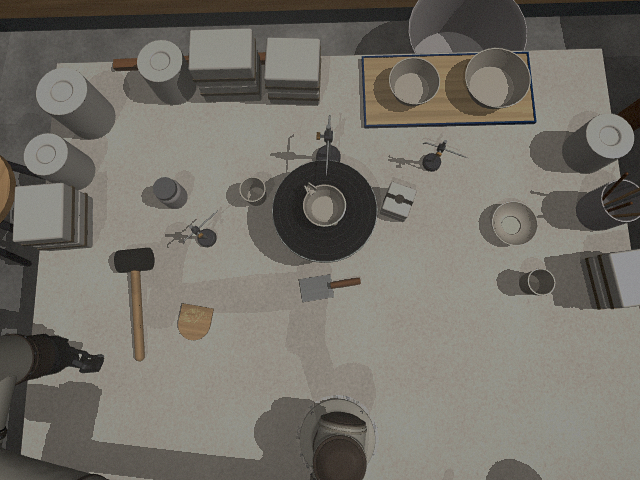

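View pics/side0.png

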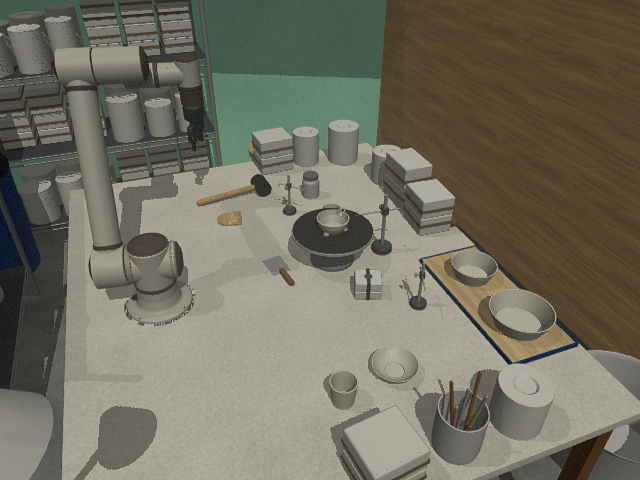

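```bash
python3 -c "
import cv2
a=cv2.imread('pics/top0.png')[120:310,220:430];cv2.imwrite('pics/top0c.png',cv2.resize(a,None,fx=3.1,fy=3.1,interpolation=cv2.INTER_CUBIC))"
```

```text
(no output)
```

View pics/top0c.png

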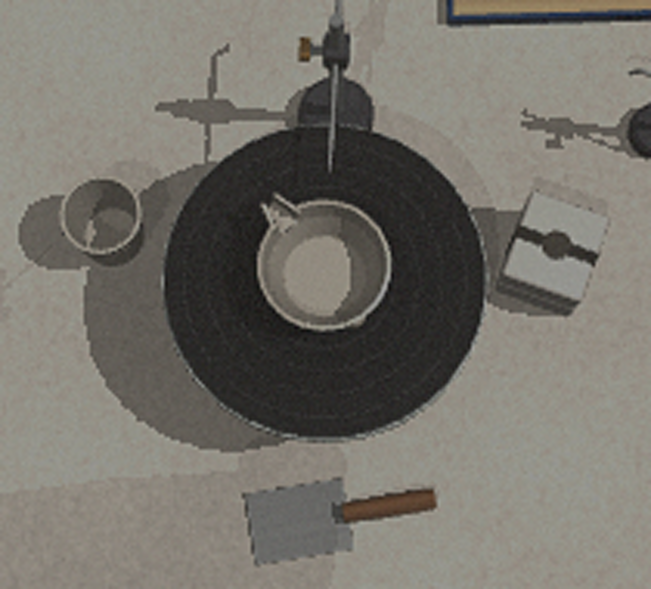

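The gauge that fits is the one at top (329,156), needle over the wheel head. The ones at (431,163) and (208,241) are smaller and stand away from it. The lip is at about (308,184), left of the needle tip at about (326,175). Next I measure the axis, needle and lip accurately.

```bash
cat >> h.py <<'E'
def unproj(p,pts,z): return np.array([ray(p,q,z)[:2] for q in np.asarray(pts,float)])
def circ(P):
    A=np.c_[2*P,np.ones(len(P))];s=np.linalg.lstsq(A,(P**2).sum(1),rcond=None)[0];return s[:2],np.sqrt(s[2]+s[:2]@s[:2])
E
python3 - <<'E'
from h import *
for n in("top","side"):
    p=optics.get_image(n)
    g=cv2.cvtColor(p["frame"],cv2.COLOR_BGR2GRAY)
    for nm in("head","wheel"):
        for r in nets.silhouettes(nm,p)[:1]:
            m=r["region"].astype(np.uint8);print(n,nm,r["conf"],m.sum(),r["extent"])
    # head dark mask 
    c0=proj(p,[598,20,125]);print("c",c0, "needle sils")
    rr=nets.silhouettes("head_center",p)
    if rr:
        m=rr[0]["region"].astype(np.uint8);print(rr[0]["conf"],m.sum(),rr[0]["extent"])
    m=rr[0]["region"].astype(np.uint8) if rr else m
    cs,_=cv2.findContours(m,cv2.RETR_EXTERNAL,cv2.CHAIN_APPROX_NONE);c=max(cs,key=len)[:,0]
    P=unproj(p,c,125.)
    k=np.ones(len(P),bool)
    for _ in range(8):
        C,R=circ(P[k]);e=np.abs(np.hypot(*(P-C).T)-R);k=e<4
    print(n,"head fit",C.round(1),R.round(1),k.mean())
    for k_ in("gauge","casting"):
        for r in nets.silhouettes(k_,p)[:1]:
            m=r["region"];print(k_,r["conf"],r["extent"])
            v,u=np.nonzero(m);Q=unproj(p,np.c_[u,v],166.)-C;d=np.hypot(*Q.T)
            i=np.argsort(d);i=i[:15] if k_=="gauge" else i[-15:]
            print("  r",d[i].round(),"ang",np.arctan2(Q[i,1],Q[i,0]).round(2))
    for k_ in("needle_tip","lip_tip"):
        for r in nets.tip_of(k_,p)[:3]:
            q=ray(p,r["uv"],166)[:2]-C;print(k_,np.round(r["uv"],1),round(r["conf"],2),np.hypot(*q).round(1),np.arctan2(q[1],q[0]).round(3))
print(readout.read_state()["clock"])
E
```

```text
top head 0.82 8411 [272.5, 156.5, 380.0, 262.6]
top wheel 0.77 8622 [270.8, 160.8, 378.5, 261.4]
c [323.63649547 208.82572023] needle sils
0.6 8434 [271.0, 157.9, 381.7, 263.3]
top head fit [595.   18.2] 137.3 0.944078947368421
gauge 0.74 [318.0, 117.0, 340.7, 172.0]
  r [ 91.  93.  96.  96.  99.  99. 101. 101. 102. 102. 104. 104. 104. 104.
 107.] ang [-0.07 -0.07 -0.07 -0.1  -0.07 -0.09 -0.04 -0.07 -0.09 -0.12 -0.04 -0.07
 -0.09 -0.12 -0.04]
casting 0.85 [300.6, 180.9, 343.5, 228.9]
  r [67. 67. 67. 67. 68. 68. 69. 69. 69. 69. 70. 70. 71. 71. 73.] ang [0.56 0.81 0.75 0.7  0.64 0.59 0.78 0.73 0.54 0.67 0.62 0.57 0.75 0.7
 0.55]
needle_tip [221.5 206.7] 0.83 262.2 1.553
needle_tip [322.6 174.8] 0.77 83.1 0.029
needle_tip [253.7 198.6] 0.3 181.6 1.438
lip_tip [394.5 204.7] 0.3 178.5 -1.576
side head 0.98 3228 [291.6, 210.2, 375.9, 256.7]
side wheel 0.9 3825 [290.6, 207.5, 376.3, 272.0]
c [332.79211254 228.07102627] needle sils
0.79 3237 [288.1, 208.0, 373.3, 257.8]
side head fit [590.2   7.8] 141.9 0.7305699481865285
gauge 0.87 [408.8, 263.5, 428.2, 311.5]
  r [349. 351. 351. 353. 353. 354. 354. 355. 356. 356. 356. 357. 358. 358.
 359.] ang [-1.08 -1.07 -1.09 -1.07 -1.08 -1.1  -1.12 -1.14 -1.08 -1.1  -1.11 -1.13
 -1.15 -1.09 -1.11]
casting 0.83 [315.3, 207.6, 351.4, 239.7]
  r [79. 80. 80. 80. 80. 81. 81. 82. 83. 84. 85. 87. 88. 89. 90.] ang [-2.29 -1.92 -1.96 -1.88 -2.   -2.08 -2.12 -2.16 -2.2  -2.23 -2.27 -2.15
 -2.18 -2.22 -2.25]
needle_tip [422.1 293.1] 0.86 436.5 -1.346
lip_tip [343.5 207.8] 0.74 88.6 0.733
2.2
```

```bash
cat >> h.py <<'E'
def headfit(p,thr=75):
    g=cv2.cvtColor(p["frame"],cv2.COLOR_BGR2GRAY);g=cv2.resize(g,None,fx=4,fy=4,interpolation=cv2.INTER_CUBIC)
    m=((g<thr)*255).astype(np.uint8)
    m=cv2.morphologyEx(m,cv2.MORPH_OPEN,np.ones((25,25)))
    n,l,s,c=cv2.connectedComponentsWithStats(m)
    q=proj(p,[595,18,125])*4
    best=min([i for i in range(1,n) if s[i,4]>40000],key=lambda i:np.hypot(*(c[i]-q)))
    cs,_=cv2.findContours((l==best).astype(np.uint8),cv2.RETR_EXTERNAL,cv2.CHAIN_APPROX_NONE);c=max(cs,key=len)[:,0]
    P=unproj(p,(c+.5)/4-.5,125.);k=np.ones(len(P),bool)
    for _ in range(12):
        C,R=circ(P[k]);e=np.abs(np.hypot(*(P-C).T)-R);k=e<3
    return C,R,k.mean()
def polar(p,C,z=166.,R=150,n=720):
    # unwrapped gray image: rows angle, cols radius 40..R mm, in plane z
    a=np.linspace(-np.pi,np.pi,n,endpoint=False);r=np.arange(40,R,1.)
    A,Rr=np.meshgrid(a,r,indexing="ij");X=np.stack([C[0]+Rr*np.cos(A),C[1]+Rr*np.sin(A),np.full_like(A,z)],-1).reshape(-1,3)
    Rm,t=cam(p);q=X@Rm.T+t;u=(p["fx"]*q[:,0]/q[:,2]+p["cx"]).reshape(A.shape).astype(np.float32);v=(p["fy"]*q[:,1]/q[:,2]+p["cy"]).reshape(A.shape).astype(np.float32)
    g=cv2.cvtColor(p["frame"],cv2.COLOR_BGR2GRAY)
    return a,r,cv2.remap(g,u,v,cv2.INTER_CUBIC)
E
python3 - <<'E'
from h import *
p=optics.get_image("top")
C,R,f=headfit(p);print(C,R,f)
p2=optics.get_image("side");print(headfit(p2))
# bowl rim circle z=170
a,r,I=polar(p,C)
cv2.imwrite("pics/pol.png",cv2.resize(I[::-1],(770,580)))
sel=(abs(a)<0.4)
for rr in (86,92,100,106,112):
    w=I[sel][:,r==rr].ravel().astype(float)-np.median(I[sel][:,r==rr]);w[w<15]=0;print(rr,(w*a[sel]).sum()/w.sum(),w.max())
for rr in (62,66,70,74):
    s=(a>.1)&(a<1.3);w=I[s][:,r==rr].ravel().astype(float)-50;w[w<20]=0;print(rr,(w*a[s]).sum()/max(w.sum(),1),w.max())
s=abs(a-(-.07))<.02
print(list(zip(r[35:60],I[s][:,35:60].max(0))))
E
```

```text
[596.82076951  18.93739463] 136.2051741477743 0.91415313225058
(array([2565.47170887, 1629.66887642]), np.float64(933.547632843976), np.float64(0.007309273640931932))
86 -0.08081633275538955 51.0
92 -0.07944146244778613 80.0
100 -0.08186724261153254 70.0
106 -0.08126866989335155 72.0
112 -0.08409537142355772 83.0
62 0.6633265123223352 103.0
66 0.6571733932397595 114.0
70 0.6544264674660257 119.0
74 0.6477353186463957 42.0
[(np.float64(75.0), np.uint8(40)), (np.float64(76.0), np.uint8(40)), (np.float64(77.0), np.uint8(41)), (np.float64(78.0), np.uint8(41)), (np.float64(79.0), np.uint8(42)), (np.float64(80.0), np.uint8(53)), (np.float64(81.0), np.uint8(68)), (np.float64(82.0), np.uint8(78)), (np.float64(83.0), np.uint8(85)), (np.float64(84.0), np.uint8(93)), (np.float64(85.0), np.uint8(93)), (np.float64(86.0), np.uint8(95)), (np.float64(87.0), np.uint8(106)), (np.float64(88.0), np.uint8(118)), (np.float64(89.0), np.uint8(125)), (np.float64(90.0), np.uint8(125)), (np.float64(91.0), np.uint8(120)), (np.float64(92.0), np.uint8(120)), (np.float64(93.0), np.uint8(125)), (np.float64(94.0), np.uint8(127)), (np.float64(95.0), np.uint8(123)), (np.float64(96.0), np.uint8(116)), (np.float64(97.0), np.uint8(110)), (np.float64(98.0), np.uint8(108)), (np.float64(99.0), np.uint8(109))]
```

View pics/pol.png

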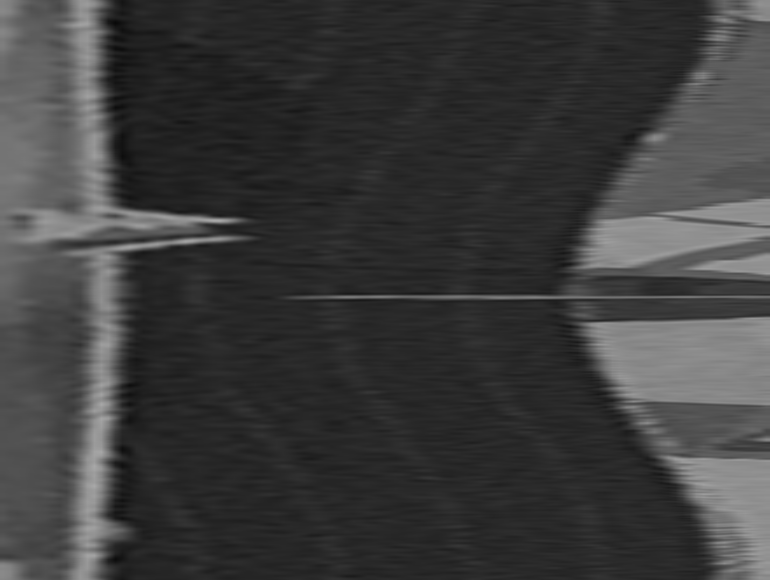

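The enlarged views confirm this gauge. The needle tip is 80 mm from the axis, at azimuth −0.081 and pointing at the axis. The lip is at +0.655, so the head angle is about 0.74. I'll approach the robot-side rim, start of sweep about (489,58).

>>> {"api": "move_arm", "payload": {
  "steps": [
    [-1, 17, -36, 0, 0, 0, 0],
    [-1, 34, -73, 0, 0, 0, 0],
    [-1, 51, -110, 0, 0, 0, 0],
    [-1, 68, -147, 0, 0, 0, 0],
    [-1, 85, -184, 0, 0, 0, 0]
  ]
}}

```text
clock: 2.72
position: [337.2, 386.3, 197.5]
ee_rot: [0.979, -0.206, 0.0, -0.0]
contact_force: [0.1, -1.0, 0.3]
gripper_width: 25.8
```

>>> {"api": "move_arm", "payload": {
  "steps": [
    [-1, 17, -37, 0, 0, 0, 0],
    [-1, 34, -74, 0, 0, 0, 0],
    [-1, 51, -111, 0, 0, 0, 0],
    [-1, 68, -148, 0, 0, 0, 0],
    [-1, 85, -185, 0, 0, 0, 0]
  ]
}}

```text
clock: 3.13
position: [422.3, 201.2, 197.8]
ee_rot: [0.979, -0.206, 0.0, -0.0]
contact_force: [0.6, 0.3, -0.2]
gripper_width: -0.1
```

>>> {"api": "move_arm", "payload": {
  "steps": [
    [-1, 17, -36, -5, 0, 0, 0],
    [-1, 34, -72, -15, 0, 0, 0],
    [-1, 51, -108, -30, 0, 0, 0],
    [-1, 67, -145, -47, 0, 0, 0],
    [-1, 67, -145, -52, 0, 0, 0]
  ]
}}

```text
clock: 3.55
position: [488.9, 53.2, 143.3]
ee_rot: [0.978, -0.209, -0.001, 0.001]
contact_force: [-0.5, 0.9, -1.7]
gripper_width: -0.0
```

Run:
```python
from h import *
p=optics.get_image("top");cv2.imwrite("pics/top1.png",p["frame"]);p=optics.get_image("side");cv2.imwrite("pics/side1.png",cv2.resize(p["frame"][120:320,200:460],None,fx=3,fy=3));st()
```

```text
{'clock': 3.65, 'joints': [0.445, 0.209, -0.389, -0.0, -0.976, 0.707], 'position': [488.241, 56.083, 143.878], 'ee_rot': [0.978, -0.208, -0.001, 0.001], 'contact_force': [-0.313, 0.792, 0.623], 'gripper_width': -0.008}
```

View pics/top1.png

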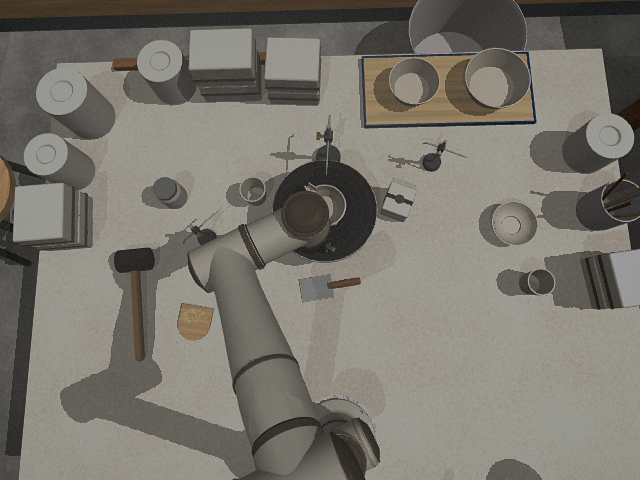

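View pics/side1.png

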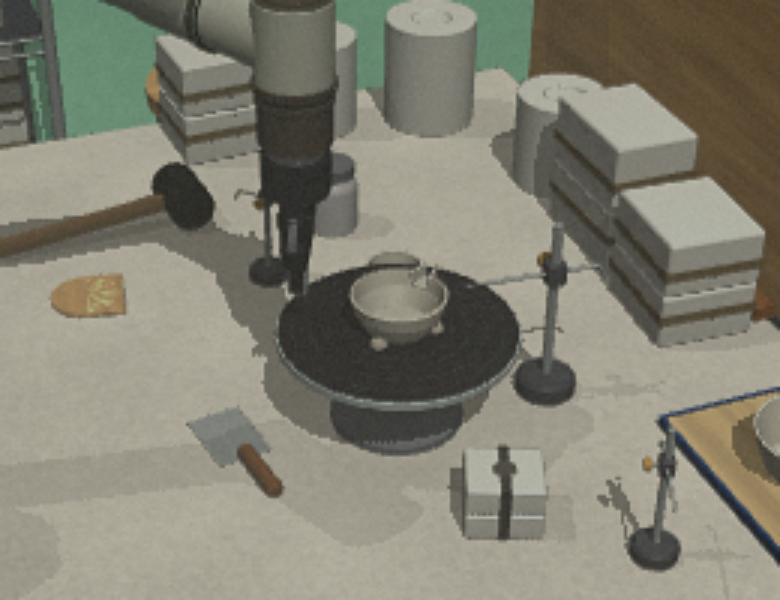

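The top view now shows the wrist at (305,215) hiding most of the bowl. The fingertip is above the rim on the robot's side, clear of the bowl. I'll feel for the surface.

>>> {"api": "move_arm", "payload": {
  "steps": [
    [-1, 0, 0, -8, 0, 0, 0],
    [-1, 0, 0, -14, 0, 0, 0],
    [-1, 0, 0, -16, 0, 0, 0],
    [-1, 0, 0, -17, 0, 0, 0]
  ]
}}

```text
clock: 3.98
position: [488.5, 59.0, 128.1]
ee_rot: [0.979, -0.205, -0.0, 0.0]
contact_force: [-0.3, 0.3, -0.3]
gripper_width: 0.2
```

>>> {"api": "move_arm", "payload": {
  "steps": [
    [-1, 0, 0, -1, 0, 0, 0],
    [-1, 0, 0, -2, 0, 0, 0]
  ]
}}

```text
clock: 4.15
position: [489.0, 58.7, 126.6]
ee_rot: [0.979, -0.205, 0.0, -0.0]
contact_force: [1.1, -0.8, -0.3]
gripper_width: 0.0
```

>>> {"api": "move_arm", "payload": {
  "steps": [
    [-1, 0, 0, -1, 0, 0, 0],
    [-1, 0, 0, -1.5, 0, 0, 0]
  ]
}}

```text
clock: 4.32
position: [488.9, 58.2, 124.9]
ee_rot: [0.979, -0.206, 0.0, -0.0]
contact_force: [0.4, 0.1, -1.0]
gripper_width: 0.3
```

>>> {"api": "move_arm", "payload": {
  "steps": [
    [-1, 0, 0, -0.5, 0, 0, 0],
    [-1, 0, 0, -0.5, 0, 0, 0]
  ]
}}

```text
clock: 4.48
position: [488.8, 58.0, 124.3]
ee_rot: [0.979, -0.206, -0.0, -0.0]
contact_force: [-0.7, -0.1, -0.2]
gripper_width: -0.2
```

>>> {"api": "move_arm", "payload": {
  "steps": [
    [-1, 0, 0, -0.5, 0, 0, 0],
    [-1, 0, 0, -1, 0, 0, 0]
  ]
}}

```text
clock: 4.65
position: [488.9, 57.9, 123.3]
ee_rot: [0.979, -0.206, 0.0, -0.0]
contact_force: [1.1, 1.0, -0.3]
gripper_width: 0.2
```

>>> {"api": "move_arm", "payload": {
  "steps": [
    [-1, 0, 0, -0.5, 0, 0, 0],
    [-1, 0, 0, -0.5, 0, 0, 0]
  ]
}}

```text
clock: 4.82
position: [488.8, 57.9, 122.7]
ee_rot: [0.979, -0.206, -0.0, 0.0]
contact_force: [-0.0, -0.4, 0.1]
gripper_width: -0.1
```

>>> {"api": "move_arm", "payload": {
  "steps": [
    [-1, 0, 0, -0.5, 0, 0, 0],
    [-1, 0, 0, -1, 0, 0, 0]
  ]
}}

```text
clock: 4.98
position: [488.9, 58.0, 121.8]
ee_rot: [0.979, -0.206, 0.0, -0.0]
contact_force: [0.7, -0.1, 0.5]
gripper_width: 0.1
```

Run:
```python
from h import *
p=optics.get_image("side");st();cv2.imwrite("pics/side2.png",cv2.resize(p["frame"][170:270,270:410],None,fx=5,fy=5,interpolation=cv2.INTER_CUBIC))
```

```text
{'clock': 5.033, 'joints': [0.449, 0.234, -0.42, -0.0, -0.917, 0.707], 'position': [488.766, 57.961, 121.654], 'ee_rot': [0.979, -0.206, -0.0, 0.0], 'contact_force': [0.053, -0.337, 0.135], 'gripper_width': -0.13}
```

View pics/side2.png

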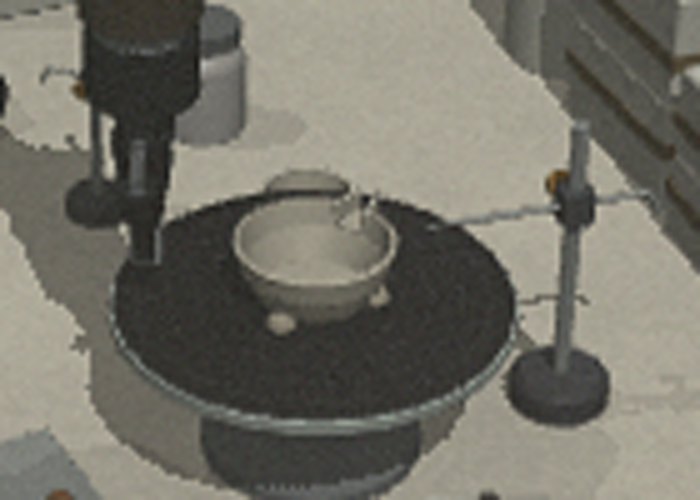

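>>> {"api": "move_arm", "payload": {
  "steps": [
    [-1, 0, 0, -0.5, 0, 0, 0],
    [-1, 0, 0, -1, 0, 0, 0]
  ]
}}

```text
clock: 5.2
position: [488.8, 58.0, 120.8]
ee_rot: [0.979, -0.206, -0.0, 0.0]
contact_force: [0.3, -0.4, -0.6]
gripper_width: -0.2
```

>>> {"api": "move_arm", "payload": {
  "steps": [
    [-1, 0, 0, -0.5, 0, 0, 0],
    [-1, 0, 0, -1, 0, 0, 0]
  ]
}}

```text
clock: 5.37
position: [488.8, 58.0, 119.7]
ee_rot: [0.979, -0.206, -0.0, 0.0]
contact_force: [-0.3, 0.4, -0.3]
gripper_width: 0.2
```

Run:
```python
from h import *
p=optics.get_image("side");s=st();print(proj(p,s["position"]),proj(p,[489,58,125]),proj(p,[596.8,18.9,125]))
cv2.imwrite("pics/side3.png",cv2.resize(p["frame"][180:260,270:350],None,fx=7,fy=7,interpolation=cv2.INTER_CUBIC))
```

```text
{'clock': 5.417, 'joints': [0.449, 0.236, -0.423, -0.0, -0.912, 0.707], 'position': [488.773, 57.953, 119.654], 'ee_rot': [0.979, -0.206, -0.0, 0.0], 'contact_force': [-0.391, 0.608, -0.137], 'gripper_width': -0.089}
[298.83617813 229.77132542] [298.86645293 228.45498082] [332.58567324 228.31116872]
```

View pics/side3.png

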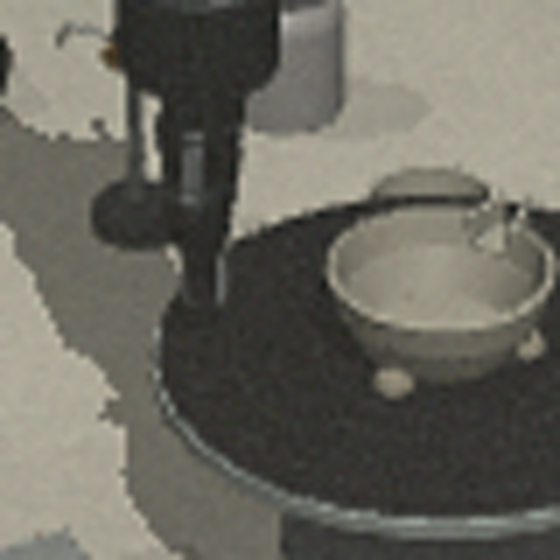

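>>> {"api": "move_arm", "payload": {
  "steps": [
    [-1, 0, 0, -0.7, 0, 0, 0],
    [-1, 0, 0, -1.4, 0, 0, 0]
  ]
}}

```text
clock: 5.58
position: [488.9, 58.0, 118.4]
ee_rot: [0.979, -0.206, 0.0, -0.0]
contact_force: [0.0, -0.7, 0.5]
gripper_width: 0.1
```

>>> {"api": "move_arm", "payload": {
  "steps": [
    [-1, 0, 0, -0.7, 0, 0, 0],
    [-1, 0, 0, -1.4, 0, 0, 0]
  ]
}}

```text
clock: 5.75
position: [488.8, 58.0, 116.9]
ee_rot: [0.979, -0.206, -0.0, 0.0]
contact_force: [0.6, -0.4, 0.1]
gripper_width: -0.2
```

Run:
```python
from h import *
p=optics.get_image("side");s=st();print((proj(p,s["position"])-[275,195])*10)
c=p["frame"][195:250,275:345].astype(float);c=np.clip((c/255)**.5*255,0,255).astype(np.uint8)
c=np.clip((p["frame"][195:250,275:345].astype(float)-15)*3.5,0,255).astype(np.uint8)
cv2.imwrite("pics/side4.png",cv2.resize(c,None,fx=10,fy=10,interpolation=cv2.INTER_NEAREST))
p=optics.get_image("top");print((proj(p,s["position"])-[290,210])*10)
c=np.clip((p["frame"][210:265,290:360].astype(float)-15)*3.5,0,255).astype(np.uint8)
cv2.imwrite("pics/top4.png",cv2.resize(c,None,fx=10,fy=10,interpolation=cv2.INTER_NEAREST))
```

```text
{'clock': 5.8, 'joints': [0.449, 0.24, -0.427, -0.0, -0.904, 0.707], 'position': [488.753, 57.959, 116.79], 'ee_rot': [0.979, -0.206, -0.0, 0.0], 'contact_force': [1.033, 0.249, 0.101], 'gripper_width': 0.146}
[238.45236581 354.64072669]
[200.52551984 406.34037476]
```

View pics/side4.png

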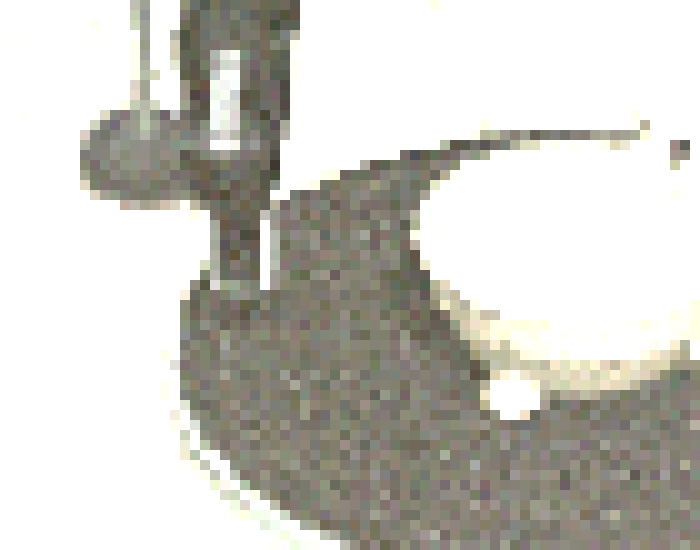

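View pics/top4.png

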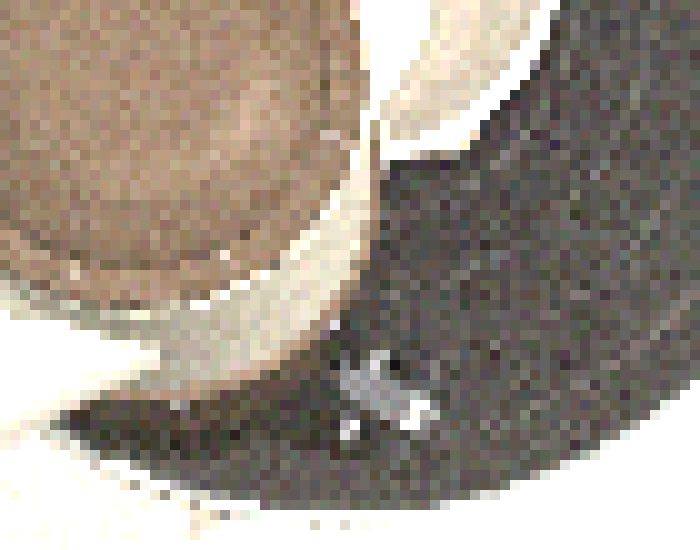

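Run:
```python
from h import *
for n in("top","side"):
    p=optics.get_image(n);print(n,p["fx"],p["cx"],p["cy"],p["rvec"])
    for z in(0,100,117,140,200,300,400,500): print(z,proj(p,[489,58,z]).round(1))
    print(nets.tip_of("knife",p)[0])
p=optics.get_image("top");print(ray(p,[329,249],140),ray(p,[329,249],200))
c=np.clip((p["frame"][170:310,180:380].astype(float))*1.8,0,255).astype(np.uint8)
cv2.imwrite("pics/top5.png",cv2.resize(c,None,fx=4,fy=4,interpolation=cv2.INTER_CUBIC))
```

```text
top 457.3631199919234 320.49068821737967 236.42399671975483 [ 2.09596863 -2.14363732  0.18361046]
0 [311.5 256.8]
100 [310.3 251.5]
117 [310.  250.5]
140 [309.7 249.2]
200 [308.8 245.3]
300 [307.1 237.9]
400 [305. 229.]
500 [302.4 217.8]
{'uv': [328.8, 287.1], 'conf': 0.56}
side 523.9944347280984 318.5574886668774 232.3619031045624 [ 2.15053996 -0.38994385  0.20861712]
0 [299.5 257.6]
100 [299.  234.5]
117 [298.9 230.4]
140 [298.8 224.8]
200 [298.5 209.8]
300 [297.9 183.4]
400 [297.3 155.2]
500 [296.6 125. ]
{'uv': [279.5, 272.5], 'conf': 0.74}
[488.25754102   8.65446031 140.        ] [478.81063321   9.19181023 200.        ]
```

View pics/top5.png

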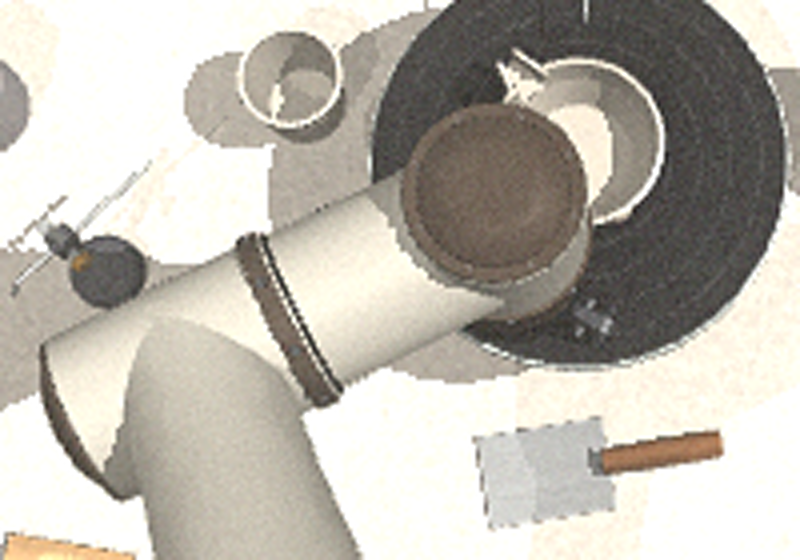

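Run:
```python
from h import *
p=optics.get_image("side")
P0=[251.85,572,197.3]
for d in(0,13,19,26,40):print(d,(proj(p,[251.85,572,197.3+d])-[170,100])*9)
c=cv2.imread("pics/side0.png")[100:165,170:225];cv2.imwrite("pics/s0c.png",cv2.resize(c,None,fx=9,fy=9,interpolation=cv2.INTER_NEAREST))
```

```text
0 [264.07860059 505.18501437]
13 [260.31427625 478.24861416]
19 [258.5677287  465.75083249]
26 [256.52271937 451.11734592]
40 [252.40870866 421.67869272]
```

View pics/s0c.png

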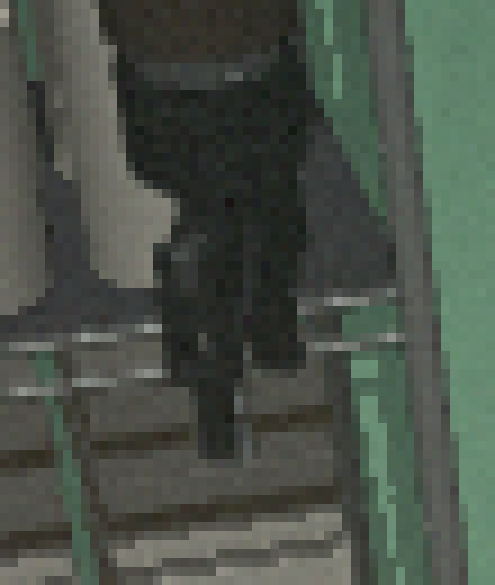

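The visible fingertip sits about 6 px above the projected TCP, both in this view and in the starting one. So the finger ends short of the nominal TCP, and I keep feeling downwards.

>>> {"api": "move_arm", "payload": {
  "steps": [
    [-1, 0, 0, -1, 0, 0, 0],
    [-1, 0, 0, -2, 0, 0, 0]
  ]
}}

```text
clock: 6.32
position: [488.9, 58.0, 115.0]
ee_rot: [0.979, -0.206, 0.0, -0.0]
contact_force: [0.7, -0.0, 0.2]
gripper_width: -0.5
```

>>> {"api": "move_arm", "payload": {
  "steps": [
    [-1, 0, 0, -1, 0, 0, 0],
    [-1, 0, 0, -2, 0, 0, 0]
  ]
}}

```text
clock: 6.48
position: [488.8, 58.0, 112.8]
ee_rot: [0.979, -0.206, -0.0, 0.0]
contact_force: [-0.6, -0.1, -0.8]
gripper_width: 0.0
```

>>> {"api": "move_arm", "payload": {
  "steps": [
    [-1, 0, 0, -1, 0, 0, 0],
    [-1, 0, 0, -2, 0, 0, 0]
  ]
}}

```text
clock: 6.65
position: [488.8, 58.0, 110.9]
ee_rot: [0.979, -0.206, -0.0, 0.0]
contact_force: [-1.0, -0.5, -0.3]
gripper_width: 0.2
```

>>> {"api": "move_arm", "payload": {
  "steps": [
    [-1, 0, 0, -1, 0, 0, 0],
    [-1, 0, 0, -2, 0, 0, 0]
  ]
}}

```text
clock: 6.82
position: [488.8, 58.0, 108.9]
ee_rot: [0.979, -0.206, -0.0, 0.0]
contact_force: [0.9, -0.4, -0.7]
gripper_width: 0.2
```

>>> {"api": "move_arm", "payload": {
  "steps": [
    [-1, 0, 0, -0.7, 0, 0, 0],
    [-1, 0, 0, -1.4, 0, 0, 0]
  ]
}}

```text
clock: 6.98
position: [488.8, 58.0, 107.5]
ee_rot: [0.979, -0.206, -0.0, 0.0]
contact_force: [-0.1, -0.4, 0.1]
gripper_width: -0.2
```

Run:
```python
from h import *
p=optics.get_image("side");s=st();print((proj(p,s["position"])-[275,195])*10)
c=np.clip((p["frame"][195:250,275:345].astype(float)-15)*3.5,0,255).astype(np.uint8)
cv2.imwrite("pics/side6.png",cv2.resize(c,None,fx=10,fy=10,interpolation=cv2.INTER_NEAREST))
```

```text
{'clock': 7.033, 'joints': [0.449, 0.251, -0.439, -0.0, -0.881, 0.707], 'position': [488.759, 57.976, 107.402], 'ee_rot': [0.979, -0.206, -0.0, 0.0], 'contact_force': [-0.038, -0.7, -0.049], 'gripper_width': -0.085}
[238.94721556 377.22142118]
```

View pics/side6.png

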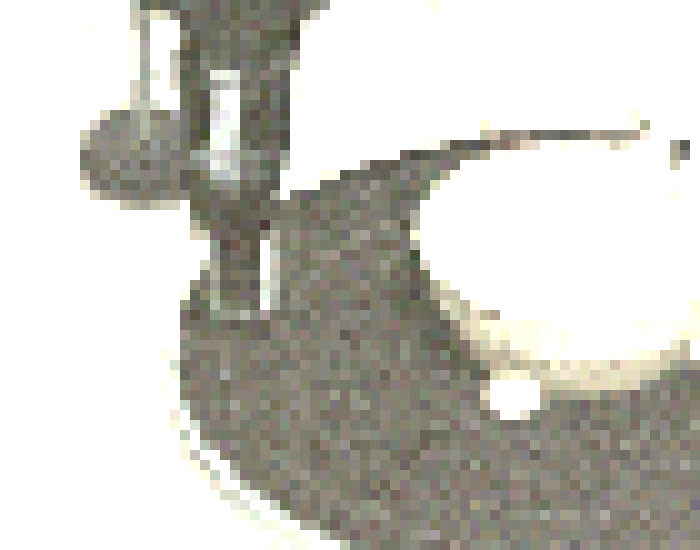

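The tip is now at crop (243,318), with the surface expected at about 334, so roughly 6 mm remain.

>>> {"api": "move_arm", "payload": {
  "steps": [
    [-1, 0, 0, -0.7, 0, 0, 0],
    [-1, 0, 0, -1.4, 0, 0, 0]
  ]
}}

```text
clock: 7.2
position: [488.9, 58.0, 106.2]
ee_rot: [0.979, -0.206, 0.0, -0.0]
contact_force: [0.0, -0.5, 0.2]
gripper_width: -0.2
```

>>> {"api": "move_arm", "payload": {
  "steps": [
    [-1, 0, 0, -0.7, 0, 0, 0],
    [-1, 0, 0, -1.4, 0, 0, 0]
  ]
}}

```text
clock: 7.37
position: [488.9, 58.0, 104.8]
ee_rot: [0.979, -0.206, 0.0, -0.0]
contact_force: [0.2, 0.2, 0.3]
gripper_width: -0.0
```

>>> {"api": "move_arm", "payload": {
  "steps": [
    [-1, 0, 0, -0.5, 0, 0, 0],
    [-1, 0, 0, -1, 0, 0, 0]
  ]
}}

```text
clock: 7.53
position: [488.8, 58.0, 103.7]
ee_rot: [0.979, -0.206, -0.0, 0.0]
contact_force: [0.6, 0.3, -0.4]
gripper_width: 0.1
```

>>> {"api": "move_arm", "payload": {
  "steps": [
    [-1, 0, 0, -0.5, 0, 0, 0],
    [-1, 0, 0, -1, 0, 0, 0]
  ]
}}

```text
clock: 7.7
position: [488.9, 58.0, 102.8]
ee_rot: [0.979, -0.206, 0.0, -0.0]
contact_force: [-0.1, -0.5, 1.0]
gripper_width: 0.0
```

>>> {"api": "move_arm", "payload": {
  "steps": [
    [-1, 0, 0, -0.5, 0, 0, 0],
    [-1, 0, 0, -1, 0, 0, 0]
  ]
}}

```text
clock: 7.87
position: [488.8, 58.0, 101.8]
ee_rot: [0.979, -0.206, 0.0, -0.0]
contact_force: [-0.1, -0.5, 0.1]
gripper_width: 0.3
```

>>> {"api": "move_arm", "payload": {
  "steps": [
    [-1, 0, 0, -0.5, 0, 0, 0],
    [-1, 0, 0, -1, 0, 0, 0]
  ]
}}

```text
clock: 8.03
position: [488.9, 58.0, 100.8]
ee_rot: [0.979, -0.206, 0.0, 0.0]
contact_force: [-0.2, 0.0, 0.1]
gripper_width: 0.1
```

>>> {"api": "move_arm", "payload": {
  "steps": [
    [-1, 0, 0, -0.5, 0, 0, 0],
    [-1, 0, 0, -1, 0, 0, 0]
  ]
}}

```text
clock: 8.2
position: [488.9, 58.0, 99.8]
ee_rot: [0.979, -0.206, 0.0, 0.0]
contact_force: [1.1, 0.3, -0.6]
gripper_width: -0.0
```

>>> {"api": "move_arm", "payload": {
  "steps": [
    [-1, 0, 0, -0.5, 0, 0, 0],
    [-1, 0, 0, -1, 0, 0, 0]
  ]
}}

```text
clock: 8.37
position: [488.8, 58.0, 98.8]
ee_rot: [0.979, -0.206, 0.0, -0.0]
contact_force: [0.2, -0.3, 0.4]
gripper_width: -0.2
```

>>> {"api": "move_arm", "payload": {
  "steps": [
    [-1, 0, 0, -0.5, 0, 0, 0],
    [-1, 0, 0, -1, 0, 0, 0]
  ]
}}

```text
clock: 8.53
position: [488.8, 58.0, 97.8]
ee_rot: [0.979, -0.206, -0.0, 0.0]
contact_force: [-0.4, 0.9, -0.1]
gripper_width: 0.2
```

Run:
```python
from h import *
p=optics.get_image("side");s=st();print((proj(p,s["position"])-[275,195])*10)
c=np.clip((p["frame"][195:250,275:345].astype(float)-15)*3.5,0,255).astype(np.uint8)
cv2.imwrite("pics/side7.png",cv2.resize(c,None,fx=10,fy=10,interpolation=cv2.INTER_NEAREST))
```

```text
{'clock': 8.583, 'joints': [0.449, 0.264, -0.452, -0.0, -0.856, 0.707], 'position': [488.784, 57.982, 97.678], 'ee_rot': [0.979, -0.206, -0.0, 0.0], 'contact_force': [-0.31, 0.776, -0.174], 'gripper_width': -0.084}
[239.52025356 400.47505657]
```

View pics/side7.png

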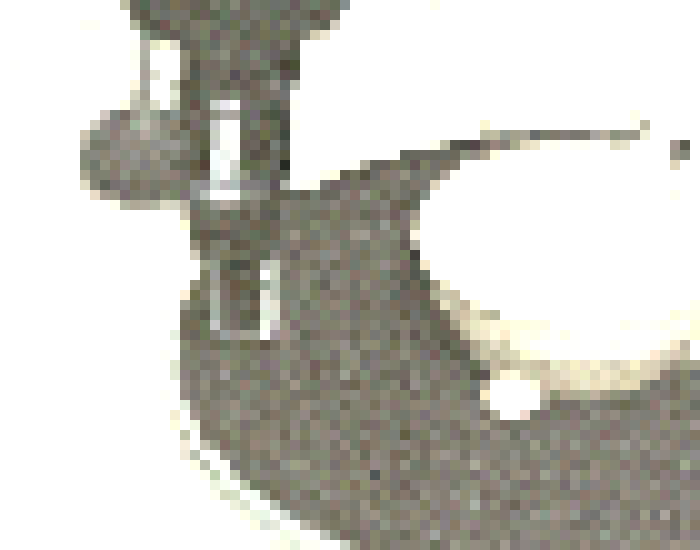

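>>> {"api": "move_arm", "payload": {
  "steps": [
    [-1, 0, 0, -1, 0, 0, 0],
    [-1, 0, 0, -1.5, 0, 0, 0]
  ]
}}

```text
clock: 8.75
position: [488.8, 58.0, 96.2]
ee_rot: [0.979, -0.206, -0.0, 0.0]
contact_force: [-0.9, 0.0, -0.7]
gripper_width: -0.2
```

>>> {"api": "move_arm", "payload": {
  "steps": [
    [-1, 0, 0, -1, 0, 0, 0],
    [-1, 0, 0, -1.5, 0, 0, 0]
  ]
}}

```text
clock: 8.92
position: [488.8, 58.0, 94.6]
ee_rot: [0.979, -0.206, -0.0, 0.0]
contact_force: [0.0, 0.9, 0.3]
gripper_width: -0.0
```

>>> {"api": "move_arm", "payload": {
  "steps": [
    [-1, 0, 0, -1, 0, 0, 0],
    [-1, 0, 0, -1.5, 0, 0, 0]
  ]
}}

```text
clock: 9.08
position: [488.8, 58.0, 93.2]
ee_rot: [0.979, -0.206, -0.0, 0.0]
contact_force: [0.2, 0.4, 0.1]
gripper_width: 0.0
```

Run:
```python
from h import *
p=optics.get_image("side");s=st()
for n in("side",):
    for d in(0,19,73): q=proj(p,s["position"]+np.array([0,0,d]));print(d,q.round(1),((q-[250,120])*6).round())
f=p["frame"][120:250,250:380];f=np.clip(f.astype(float)*2.0,0,255).astype(np.uint8)
cv2.imwrite("pics/side8.png",cv2.resize(f,None,fx=6,fy=6,interpolation=cv2.INTER_CUBIC)[200:,:])
```

```text
{'clock': 9.133, 'joints': [0.449, 0.27, -0.457, -0.0, -0.844, 0.707], 'position': [488.71, 57.933, 93.091], 'ee_rot': [0.979, -0.206, -0.0, 0.0], 'contact_force': [0.503, -0.145, -0.034], 'gripper_width': 0.056}
0 [299.  236.2] [294. 697.]
19 [298.9 231.6] [293. 670.]
73 [298.6 218.4] [291. 590.]
```

View pics/side8.png

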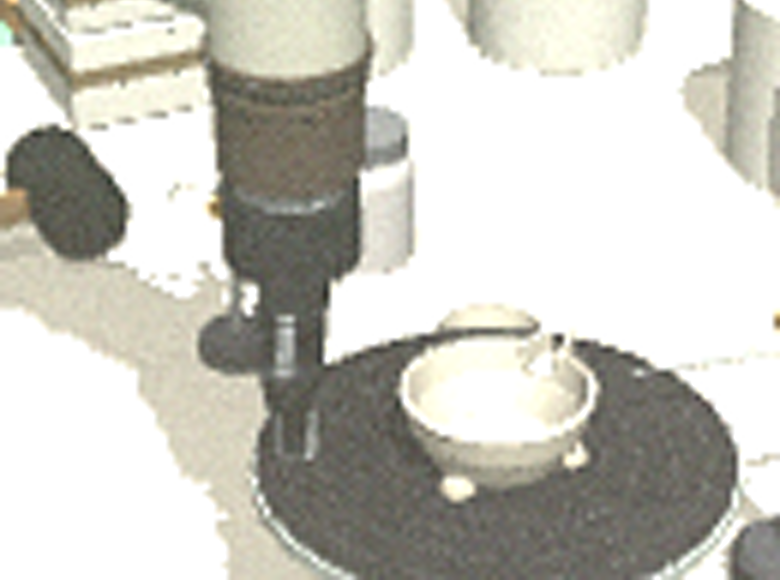

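Run:
```python
from h import *
p=optics.get_image("side")
for sgn in(1,-1):
  for w in(43,50):
    for d in(0,13,25,40):print(sgn,w,d,(proj(p,[251.85+sgn*-.403*w,572-sgn*.916*w,197.3+d])-[170,100])*9)
pt=optics.get_image("top");print(nets.silhouettes("head",p)[0]["extent"])
for d in(0,13,25,40):print(proj(pt,[251.85,572,197.3+d]))
c=cv2.imread("pics/top0.png")[320:400,20:130];cv2.imwrite("pics/t0c.png",cv2.resize(np.clip(c*2.0,0,255).astype(np.uint8),None,fx=7,fy=7,interpolation=cv2.INTER_NEAREST))
```

```text
1 43 0 [240.0399088  550.19514161]
1 43 13 [236.12175542 522.95382031]
1 43 25 [232.4794065 497.6300548]
1 43 40 [227.89152838 465.73241073]
1 50 0 [236.04730693 557.67090276]
1 50 13 [232.10331041 530.37947943]
1 50 25 [228.43686384 505.00862918]
1 50 40 [223.81853154 473.05097887]
-1 43 0 [287.30960494 461.68720379]
-1 43 13 [283.69106079 435.05080192]
-1 43 25 [280.32803072 410.29526028]
-1 43 40 [276.09307666 379.1214142 ]
-1 50 0 [291.01772213 454.74411271]
-1 50 13 [287.42218534 428.15608047]
-1 50 25 [284.08060034 403.44595371]
-1 50 40 [279.87273673 372.32992852]
[291.7, 211.5, 378.0, 257.0]
[ 92.02168208 350.07213187]
[ 89.19963909 350.41625757]
[ 86.53374415 350.74134225]
[ 83.11599463 351.15810962]
```

View pics/t0c.png

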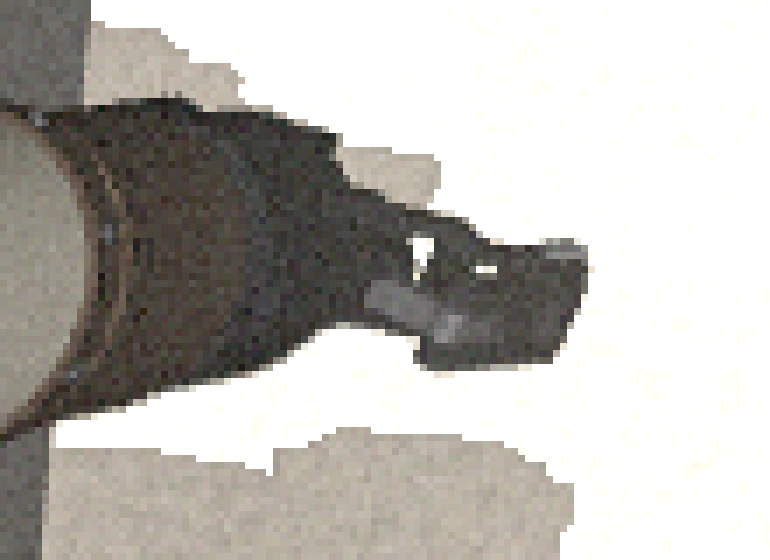

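In both views the real fingertips end about 25–30 mm short of the reported TCP. Contact must be close, so I continue feeling.

>>> {"api": "move_arm", "payload": {
  "steps": [
    [-1, 0, 0, -0.5, 0, 0, 0],
    [-1, 0, 0, -1, 0, 0, 0]
  ]
}}

```text
clock: 9.45
position: [488.9, 58.0, 92.3]
ee_rot: [0.979, -0.206, 0.0, -0.0]
contact_force: [-0.7, 0.2, 0.1]
gripper_width: -0.1
```

>>> {"api": "move_arm", "payload": {
  "steps": [
    [-1, 0, 0, -0.5, 0, 0, 0],
    [-1, 0, 0, -1, 0, 0, 0]
  ]
}}

```text
clock: 9.62
position: [488.8, 58.0, 91.3]
ee_rot: [0.979, -0.206, 0.0, 0.0]
contact_force: [-0.2, 0.2, -0.1]
gripper_width: -0.3
```

>>> {"api": "move_arm", "payload": {
  "steps": [
    [-1, 0, 0, -0.5, 0, 0, 0],
    [-1, 0, 0, -1, 0, 0, 0]
  ]
}}

```text
clock: 9.78
position: [488.9, 58.1, 91.1]
ee_rot: [0.979, -0.206, 0.0, 0.0]
contact_force: [-3.9, 0.7, 8.4]
gripper_width: -0.5
```

Contact: 8.4 N up at TCP z 91.1. Now the flick, an accelerating arc in −y along the rim with a running lift-off.

>>> {"api": "move_arm", "payload": {
  "steps": [
    [-1, -1.5, -4.5, 0, 0, 0, 0],
    [-1, -4.5, -16.5, 0, 0, 0, 0],
    [-1, -7, -36, 0, 0, 0, 0],
    [-1, -5.5, -57, 4, 0, 0, 0],
    [-1, 0, -79, 26, 0, 0, 0]
  ]
}}

```text
clock: 10.2
position: [484.6, -22.7, 113.2]
ee_rot: [0.979, -0.206, -0.004, 0.002]
contact_force: [0.4, 0.2, 0.8]
gripper_width: 0.2
```

```bash
cat >> h.py <<'E'
C0=np.array([596.82,18.94]);NA=-.081
def lip(p,lo=59,hi=73):
    a,r,I=polar(p,C0);s=(r>=lo+4)&(r<=hi);J=I[:,s].astype(float)
    J[(np.abs(a-NA)<.0)]=0
    w=np.clip(J-75,0,120).sum(1)
    k=cv2.GaussianBlur(np.r_[w,w,w].reshape(-1,1).astype(np.float32),(1,0 or 61),15).ravel()[len(w):2*len(w)]
    i=k.argmax();d=(a-a[i]+np.pi)%(2*np.pi)-np.pi;m=np.abs(d)<.25
    return (a[i]+(w[m]*d[m]).sum()/max(w[m].sum(),1)-NA)%(2*np.pi),w[m].sum()
E
python3 - <<'E'
from h import *
for i in range(3):
    p=optics.get_image("top");s=readout.read_state();print(s["clock"],lip(p),s["position"].round(1) if hasattr(s["position"],"round") else s["position"])
cv2.imwrite("pics/top10.png",p["frame"])
p=optics.get_image("side");cv2.imwrite("pics/side10.png",p["frame"])
E
```

```text
10.25 (np.float64(2.9111755988306562), np.float64(38815.0)) [490.1 -24.9 119.4]
10.3 (np.float64(2.988712512888204), np.float64(40003.0)) [490.5 -23.5 118.5]
10.35 (np.float64(2.9620966031572395), np.float64(40013.0)) [489.3 -22.6 117.1]
```

View pics/top10.png

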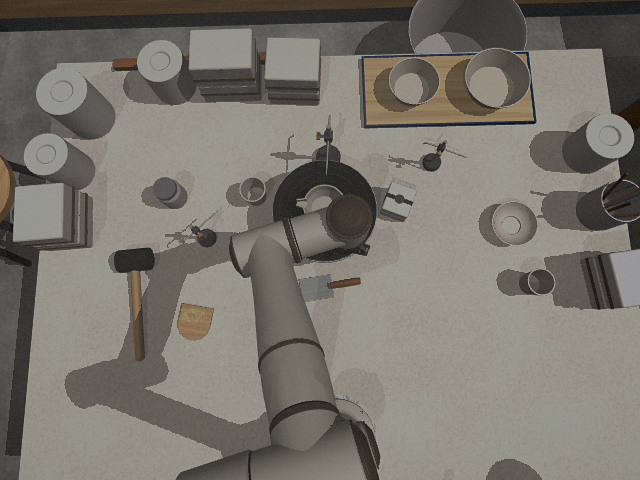

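The wrist hides the bowl here, so I go round the robot side to a braking post on the left of the rim.

>>> {"api": "move_arm", "payload": {
  "steps": [
    [-1, -10, 30, 20, 0, 0, 0],
    [-1, -12, 68, 34, 0, 0, 0],
    [-1, -5, 104, 34, 0, 0, 0],
    [-1, 26, 130, 34, 0, 0, 0],
    [-1, 60, 150, 34, 0, 0, 0]
  ]
}}

```text
clock: 10.82
position: [547.7, 131.5, 150.3]
ee_rot: [0.979, -0.204, -0.0, -0.0]
contact_force: [0.5, 1.1, 0.8]
gripper_width: -0.3
```

Run:
```python
from h import *
for i in range(4):
    p=optics.get_image("top");s=readout.read_state();print(s["clock"],lip(p),np.round(s["position"],1))
cv2.imwrite("pics/top11.png",p["frame"])
```

```text
10.8667 (np.float64(2.5242892158645587), np.float64(14482.0)) [555.3 134.6 149. ]
10.9167 (np.float64(2.6256441719148533), np.float64(14951.0)) [551.7 132.3 148.1]
10.9667 (np.float64(2.7229245629255647), np.float64(14460.0)) [549.2 130.6 147.9]
11.0167 (np.float64(2.8182578431944103), np.float64(14519.0)) [547.8 129.4 148.2]
```

View pics/top11.png

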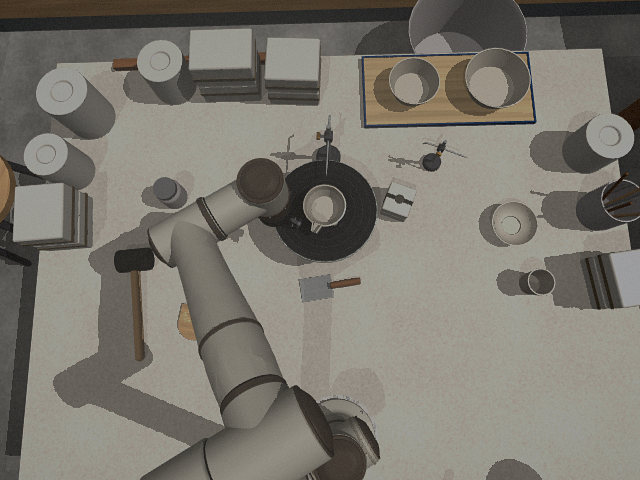

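The bowl is fully visible with the lip at (316,231). Head angle is 2.82 and speed about 1.95 rad/s, anticlockwise. While it runs, I lower the hover and rehearse the descent in the air to learn its lag.

>>> {"api": "move_arm", "payload": {
  "steps": [
    [-1, 0, 0, -20, 0, 0, 0],
    [-1, 0, 0, -35, 0, 0, 0],
    [-1, 0, 0, -40, 0, 0, 0],
    [-1, 0, 0, -40, 0, 0, 0],
    [-1, 0, 0, -40, 0, 0, 0]
  ]
}}

```text
clock: 11.43
position: [548.4, 128.5, 110.7]
ee_rot: [0.979, -0.206, 0.0, 0.0]
contact_force: [0.2, 0.6, 0.7]
gripper_width: 0.1
```

>>> {"api": "move_arm", "payload": {
  "steps": [
    [-1, 0, 0, -5, 0, 0, 0]
  ]
}}

```text
clock: 11.52
position: [549.9, 129.2, 107.2]
ee_rot: [0.979, -0.206, 0.002, -0.001]
contact_force: [0.2, 0.4, 0.4]
gripper_width: 0.0
```

Run:
```python
from h import *
for i in range(10):
    p=optics.get_image("top");s=readout.read_state();print(s["clock"],lip(p),np.round(s["position"],2))
```

```text
11.5667 (np.float64(3.8673091086844216), np.float64(13842.0)) [548.96 128.99 105.59]
11.6167 (np.float64(3.955350790269788), np.float64(16198.0)) [548.7  128.9  105.53]
11.6667 (np.float64(4.047876644228854), np.float64(16145.0)) [548.86 128.97 105.67]
11.7167 (np.float64(4.138509257941742), np.float64(15313.0)) [548.98 129.01 105.74]
11.7667 (np.float64(4.230616255857411), np.float64(16233.0)) [549.04 129.05 105.75]
11.8167 (np.float64(4.321243650769762), np.float64(16540.0)) [549.09 129.06 105.74]
11.8667 (np.float64(4.409907393881871), np.float64(17512.0)) [549.03 129.06 105.66]
11.9167 (np.float64(4.498859567409616), np.float64(17533.0)) [548.99 129.06 105.57]
11.9667 (np.float64(4.588818659906157), np.float64(17087.0)) [548.97 129.04 105.51]
12.0167 (np.float64(4.67986666872096), np.float64(17244.0)) [548.91 129.04 105.46]
```

```bash
cat > run.py <<'E'
from h import *
import sys,json
N=int(sys.argv[1]);L=[]
t=readout.read_state()["clock"]
for i in range(N):
    p=optics.get_image("top");L.append((t,lip(p)[0]));t=readout.read_state()["clock"]
L=np.array(L);T=L[:,0];A=np.unwrap(L[:,1])
n=min(N,40);c=np.polyfit(T[-n:]-T[-1],A[-n:],2 if n>25 else 1)
print("full",np.polyfit(T-T[-1],A,2) if N>5 else None)
print("last t",T[-1],"now",t,"ang",A[-1]%(2*np.pi),"fit",c,"res",np.std(A[-n:]-np.polyval(c,T[-n:]-T[-1])).round(4))
np.save("log_%d.npy"%int(t*100),L)
E
python3 run.py 90
```

```text
full [-0.06255108  1.23566112 11.51020891]
last t 16.4667 now 16.5167 ang 5.230091497142428 fit [-0.06581304  1.22913277 11.50832021] res 0.0038
```

At this decay the wheel coasts only 6.1 rad more, so the next pass, at t≈17.36 s and about 1.12 rad/s, is the last one to catch it on. It will then have run free for 7.2 s, all above 10 rpm. Lowering to just above the rim.

>>> {"api": "move_arm", "payload": {
  "steps": [
    [-1, 0, 0, -7, 0, 0, 0],
    [-1, 0, 0, -11.3, 0, 0, 0]
  ]
}}

```text
clock: 16.68
position: [548.6, 129.0, 93.4]
ee_rot: [0.979, -0.206, -0.0, -0.0]
contact_force: [0.6, 0.0, -0.8]
gripper_width: 0.2
```

```bash
python3 run.py 7
python3 - <<'E'
from h import *
s=st()
import glob
L=np.vstack([np.load(f) for f in sorted(glob.glob("log_*.npy"))])
T=L[:,0];A=np.unwrap(L[:,1]);k=T>14
c=np.polyfit(T[k]-17,A[k],2);print(c,(A[k]-np.polyval(c,T[k]-17))[-7:].round(4))
tt=np.arange(16.9,17.6,.001);y=np.polyval(c,tt-17)%(2*np.pi);i=np.argmax(np.diff(y)<-3);print("pass",tt[i],np.polyval(np.polyder(c),tt[i]-17))
E
```

```text
full [-0.12751296  1.16632159  5.86063283]
last t 16.9833 now 17.0333 ang 5.862394728041299 fit [1.20457548 5.86222675] res 0.0022
{'clock': 17.033, 'joints': [0.518, 0.378, -0.286, 0.0, -0.907, 0.638], 'position': [549.013, 129.03, 94.154], 'ee_rot': [0.979, -0.206, 0.0, -0.0], 'contact_force': [0.115, -0.808, 0.129], 'gripper_width': 0.463}
[-0.06108278  1.17682834 12.15998034] [-0.0005  0.0047  0.0039  0.0055  0.0012  0.0025  0.0053]
pass 17.35100000000055 1.1339482250434383
```

Refit gives the pass at 17.35 s. I wait four frames, to 17.233, then brake.

```bash
python3 run.py 4
```

```text
full None
last t 17.1833 now 17.2333 ang 6.094552631355292 fit [1.15098172 6.09582395] res 0.0021
```

>>> {"api": "move_arm", "payload": {
  "steps": [
    [-1, 0, 0, -4, 0, 0, 0],
    [-1, 0, 0, -4, 0, 0, 0],
    [-1, 0, 0, -4, 0, 0, 0],
    [-1, 0, 0, -4, 0, 0, 0]
  ]
}}

```text
clock: 17.57
position: [549.9, 129.4, 91.1]
ee_rot: [0.979, -0.206, 0.001, -0.001]
contact_force: [-0.5, 0.6, 5.4]
gripper_width: -0.0
```

Run:
```python
from h import *
for i in range(2):
    p=optics.get_image("top");s=st();a=lip(p);print(a, (a[0]+np.pi)%(2*np.pi)-np.pi)
cv2.imwrite("pics/top12.png",cv2.resize(p["frame"][130:270,250:400],None,fx=4,fy=4,interpolation=cv2.INTER_CUBIC))
```

```text
{'clock': 17.617, 'joints': [0.518, 0.382, -0.289, 0.001, -0.897, 0.638], 'position': [549.889, 129.372, 91.1], 'ee_rot': [0.979, -0.206, 0.001, -0.001], 'contact_force': [0.588, -0.09, 5.37], 'gripper_width': -0.111}
(np.float64(6.238338181043024), np.float64(12294.0)) -0.044847126136563276
{'clock': 17.667, 'joints': [0.518, 0.382, -0.289, 0.001, -0.897, 0.638], 'position': [549.898, 129.39, 91.095], 'ee_rot': [0.979, -0.206, 0.001, -0.001], 'contact_force': [-0.161, 0.726, 5.541], 'gripper_width': 0.209}
(np.float64(6.237955583365453), np.float64(12109.0)) -0.04522972381413304
```

View pics/top12.png

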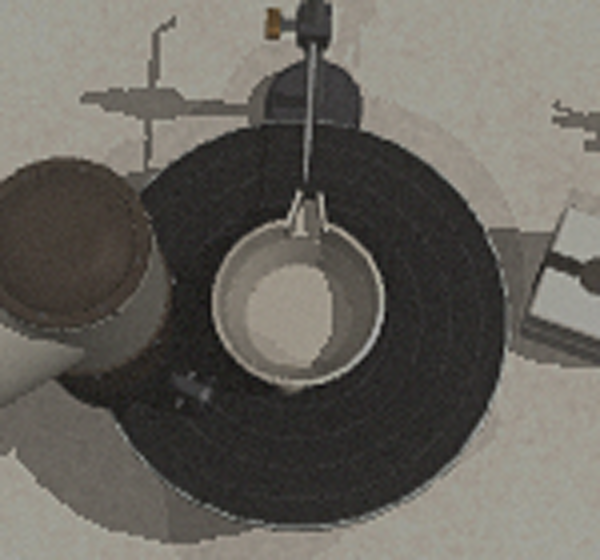

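The wheel is at rest with the lip midpoint at crop x≈308 and the needle at 307. I measure −0.045 rad, about 3 mm, within the lip's 16 mm tip. Lifting straight off.

>>> {"api": "move_arm", "payload": {
  "steps": [
    [-1, 0, 0, 8, 0, 0, 0],
    [-1, 0, 0, 30, 0, 0, 0],
    [-1, -5, 15, 60, 0, 0, 0],
    [-1, -10, 25, 80, 0, 0, 0],
    [-1, -10, 25, 80, 0, 0, 0]
  ]
}}

```text
clock: 18.08
position: [541.0, 156.2, 175.0]
ee_rot: [0.979, -0.205, 0.004, -0.003]
contact_force: [0.8, -0.1, 0.0]
gripper_width: -0.1
```

Run:
```python
from h import *
for i in range(8):
    p=optics.get_image("top");a=lip(p);
    if i in(0,3,7): print(readout.read_state()["clock"],(a[0]+np.pi)%(2*np.pi)-np.pi)
a,r,I=polar(p,C0);sel=abs(a)<.4
for rr in (88,100,112):
    w=I[sel][:,r==rr].ravel().astype(float)-np.median(I[sel][:,r==rr]);w[w<15]=0;print(rr,(w*a[sel]).sum()/w.sum())
for rr in(64,67,70,72): 
    w=np.clip(I[sel][:,r==rr].ravel().astype(float)-75,0,200);print(rr,(w*a[sel]).sum()/max(1,w.sum()))
st();cv2.imwrite("pics/top13.png",cv2.resize(p["frame"][130:270,250:400],None,fx=4,fy=4,interpolation=cv2.INTER_CUBIC))
p=optics.get_image("side");cv2.imwrite("pics/side13.png",cv2.resize(p["frame"][150:300,270:430],None,fx=4,fy=4,interpolation=cv2.INTER_CUBIC))
```

```text
18.1333 -0.03954990440310269
18.2833 -0.03664139991993309
18.4833 -0.038792462977463416
88 -0.08183457053993815
100 -0.0831501200242581
112 -0.08404670761830195
64 -0.11905208282214577
67 -0.12167115569079083
70 -0.11769407016159349
72 -0.11346657859641744
{'clock': 18.483, 'joints': [0.567, 0.298, -0.196, -0.0, -1.079, 0.589], 'position': [538.424, 153.386, 168.858], 'ee_rot': [0.979, -0.206, -0.001, 0.001], 'contact_force': [-0.642, 0.597, 0.316], 'gripper_width': 0.033}
```

View pics/top13.png

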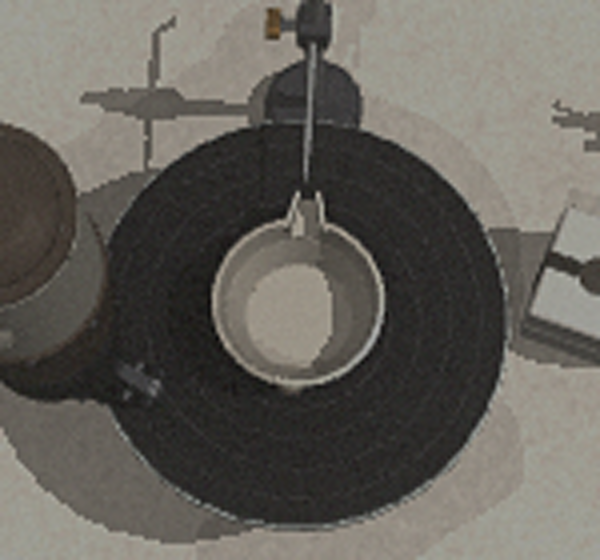

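View pics/side13.png

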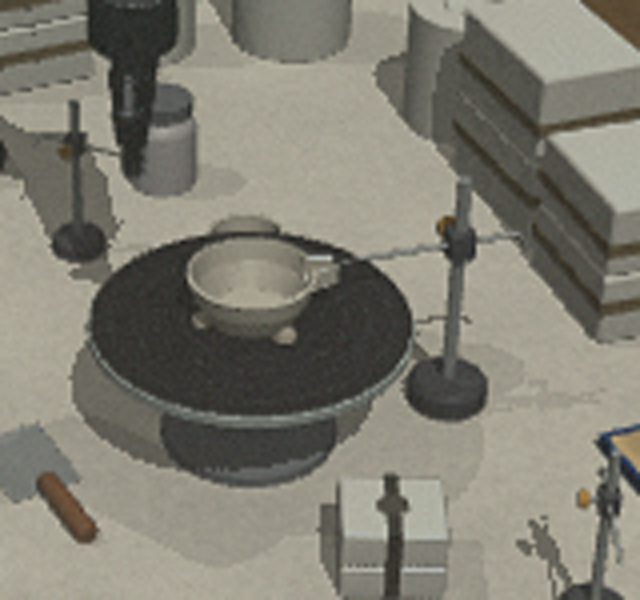

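```bash
python3 -c "
from bench import workorder
print(workorder.job_done())"
```

```text
the job is handed in; nothing more can be done
None
```

I flicked the wheel anticlockwise with a fingertip on the bare rim, then stopped it on the run with the needle pointing at the pouring lip. The job is handed in; no verdict is given.

- **Free run:** it ran untouched for about 7 s, from about 1.95 rad/s (seen just after the flick) down to about 1.13 rad/s (10.8 rpm) at the catch, so never below ten turns a minute.
- **Catch:** one light touch on the rim, about 5 N, stopped it on the last pass it would have reached. I lifted straight off and did not turn it afterwards.
- **Last checks:** over 0.4 s of pictures after I lifted the finger, the wheel stayed at rest. The lip is about 0.04 rad from the needle (roughly 3 mm, on a 16 mm wide tip). The needle is at the same angle as at the start, the bowl and the things near the wheel look undisturbed, and the arm touches nothing. The job took about 18.5 s of the 58 s.

**What disagreed:**
- The reported tool position reads about 34 mm beyond the real fingertip. The finger touched the head at a reported height of 91 mm instead of 125 mm, so I found the surface by feel and by camera.
- The wheel slowed by about 0.12 rad/s each second, a little more than the 0.1 stated.
- The braking finger held the wheel at −0.045 rad, and it read about −0.038 rad after I lifted off.

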